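# Shut the desiccator cabinet and show the weighed sample to the label reader

### The arm

A 6-joint arm with a two-finger parallel gripper is mounted at the origin on the work surface. World frame = base frame: x ahead of the robot, y to its left, z up, the work surface at z = 0. Lengths are in m, angles in rad, forces in N, time in s.
With the tool pointing down it reaches from about 0.35 to 0.975 m from the base axis. Payload 4.9 kg.
Tool frame: the origin (TCP) lies at the centre of the arm's flange, where the gripper is bolted on; the fingertips stand 173 mm ahead of it and the grasp point (between the pads) lies 155 mm ahead of it (ctrl.finger_overhang is the distance from the TCP to the fingertips, in m); z points along the fingers, y is the direction in which the jaws open and shut (so a half turn about z gives the same grasp; the last joint's range is limited). The gripper opens to 85 mm and grips with 20 to 120 N. Pads are 22 mm wide; open, the fingers measure 114 mm over their backs; the gripper's body (76 mm by 85 mm) begins 54 mm behind the grasp point. The pads swing forward as they close: fully open they stand 13 mm farther back than shut.
Start: joints at [-1.389, 0.053, 1.613, -0, 1.476, -0.119], TCP at [0.185, -0.597, 0.405] pointing down, gripper open.
Joint ranges: [-3.01, 3.01], [-1.01, 2.22], [0.06, 2.58], [-1.02, 4.17], [0.09, 2.62], [-3.14, 3.14]. Speed limits (rad/s): [2.57, 2.57, 3.14, 3.14, 3.14, 3.14].

### API

Orientations are given as a rotation vector (axis times angle).
In Python, from station import ctrl, eyes, spotter gives the robot as it stands.
- The arm moves only by the shell command python3 -m crank 'ROWS' [FORCE]. ROWS is JSON, a list of rows, each a list of 7 numbers: the turn, a rotation vector about the tool's x, y, z in rad, then the shift along the tool's x, y, z in mm, then the closure, from -1 (fully open) to 1 (shut). A call has 1 to 8 rows; each row shifts and turns the pose as measured when the row begins, along the tool's axes as they then stand; what a row does not reach is not made up. A row lasts 1/12 s, in which the tool goes at most 41.7 mm and 7.16 degrees, less where a joint would pass 70% of its speed; a pose out of reach is approached as far as the arm can. A call is refused whole if a number of a shift passes 41.7 or a number of a turn 0.125, either way. A call with a gripper value outside its range is refused whole. The fingers move at their own pace and stop on an object; FORCE is the grip in N (left out, the last holds). Time passes only in rows, so rows that do not move let the fingers close. It gives the time, the measured TCP pose, the force and the opening at its end, in the units of the state.
- ctrl.get_obs(): the state, without advancing time (a new reading comes with each control period).
- eyes.get_image(name): name is "scene" or "top" or "wrist"; returns a dict with "image" (480x640x3 uint8, red, green, blue), "vertical_fov" (degrees; the focal length in pixels is half the picture's height over the tangent of half this angle, whatever the lens; pixels are square), "cx", "cy" (the principal point, pixels), "rvec" (rotation vector, rad) and "tvec" (3), from world to camera coordinates, as OpenCV has them; the wrist camera has in their place "mount" (4x4, takes a point from camera to tool coordinates, whose origin is the TCP and whose axes are the flange's). Camera axes: x right, y down, z forward; pixel columns grow to the right and rows downward; lengths in m; the calibration is good to about 2 mm. A picture is of the moment at which its call begins: read the wrist's pose just before it. There is no depth.
- ctrl.finish_job(): hands the job in, once; it reports no verdict.
Trained networks look in a picture, given as the dict that the camera call returned (one of the last four; its "shot" number tells which), for a name from the list of things; names that differ only in an ending like _2 or _b are one class to them, and where a whole thing is asked for, a point or a joint stands for the part that bears it (a point fixed in the world has none). Each returns a list of dicts, best first, with "confidence" (0 to 1); they miss things now and then, are a little off and sometimes report something else, mostly with a low value. They report only what shows in the picture. A call takes as long as a camera call. They do not tell look-alikes from the thing itself.
- spotter.look_for(query, picture): "centre" ([x, y, z] in m, in world coordinates, good to about 4 mm: the middle of the surface that is visible of it).
- spotter.outline_of(query, picture): "region" (480x640 bool, what is visible of it).
- spotter.mark_of(query, picture): "centre" ([x, y, z] in m, in world coordinates, good to about 4 mm: a listed point, or the origin of a listed thing).
The state is a dict: "t": time; "q": joint angles; "dq": joint speeds; "effort": joint torques, N m; "tool_pos": TCP position; "tool_rot": TCP orientation; "contact_force": force on the tool from outside, world axes, zero at the start; "wrist_torque": the same for the moment, N m; "opening": finger opening in m.
Only numpy, scipy, OpenCV 4.12 (cv2) and the standard library are available. Lean on these libraries where they do the work, as an engineer would, in place of code of your own. Each camera call takes 0.05 s, during which the arm holds its last target.

### The job

The sample has been weighed and is ready to be logged. First push the desiccator cabinet's open door shut until it seats home on its catch; then pick the square sample bottle off the balance's pan and hold it up in the air in front of the label reader: upright, its printed label squarely facing the lens, the middle of the label at the reading point (level with the lens, 100 mm straight in front of it). Finish still holding the bottle steady there, with the cabinet door shut, and do not push the other things on the bench about.

Things in the scene. Friction and masses are not known exactly. Their poses are not given: they have to be found in the camera images.
- cabinet: bench desiccator cabinet with clear panes, aluminium corner posts and white base and top, 250 deep x 280 wide x 250 high, fixed to the bench, standing to the robot's left and turned towards it; origin: centre of its underside; its open front looks along its own -x, its own z is up. Inside stand some jars on a steel shelf (no part of the job)
- cabinet_door (a joint): angle of the cabinet's front door in rad: 0 = shut and seated on its catch, growing as it opens (stop at 1.9); starts at 0.45 to 1.15. It swings on light friction (0.06 N m) and stays where it is left. At about 0.05 rad a ball striker on its inner face meets a spring roller: 4 to 6 N near the free edge pushes it past, then it snaps to 0 and stays
- door_hinge (a point): point on the door's vertical hinge axis, in the mid-thickness of the leaf, 220 above the bench, at (-133, -135) mm in the cabinet's frame. The leaf is 270 wide, 14 thick, from 35 to 245 above the bench. The point turns with the door: its own +y runs along the leaf from hinge to free edge, its own -x is the outward normal of the outer face
- door_push (a point): point on the door's outer face (7 from the leaf's mid-plane), 215 from the hinge axis, 55 short of the free edge, 220 above the bench: a good place to push; the face is flat and clear there. Axes as door_hinge. The only projection outside is a bar handle, 35 mm proud, 257 from the hinge, 70 to 155 above the bench
- balance: white precision balance with a square steel pan and its keypad towards its own -x, 265 x 196 mm and 78 high, fixed to the bench; origin: centre of its underside
- pan (a point): centre of the top face of the balance's pan (150 x 170 mm plate, 78 above the bench)
- sample_bottle: white square wide-mouth plastic bottle, closed, about 0.14 kg: body 52 x 52 mm and 72 high, sloping shoulder, round ribbed screw cap 43 in diameter from 88 to 114 above its base (neck 37 in diameter from 82 to 88), 114 high in all; stands on the balance's pan. Origin: centre of its underside, z up; its white paper label with black bars is on its own -x face
- label (a point): middle of the printed label, on the bottle's -x face, 26 mm from the bottle's axis and 38 above its base; axes as the bottle's, so the label looks along its own -x
- cap (a point): centre of the bottle's screw cap, on the bottle's axis, 101 above its base: a good place to grip
- reader: fixed label reader on a bench stand: grey camera head 75 x 62 x 46 mm on a steel column (up to 240 high, behind the head) with a base plate 150 x 110 x 12; head from 182 to 228 above the bench; origin: on the bench under the head; it looks along its own -x
- reader_lens (a point): front of the reader's lens, 205 above the bench, 50 mm in front (-x) of the reader's origin; the lens looks along its own -x, level
- reading_point (a point): the reading point in the air: on the lens axis, 100 mm in front of the lens, 205 above the bench; axes as the reader's
- round_bottle: bystander: tall round white bottle, 60 in diameter, 145 high; origin: centre of its underside
- squat_jar: bystander: squat round glass jar, 68 in diameter, 75 high; origin: centre of its underside
- amber_bottle: bystander: small round amber bottle, 54 in diameter, 115 high; origin: centre of its underside
- check_weight: bystander: 200 g steel check weight with a knob, 30 in diameter, 59 high; origin: centre of its underside
- petri_dish: bystander: clear dish with lid, 63 in diameter, 15 high; origin: centre of its underside
Things that resemble listed ones, but are neither listed nor needed, are in the scene too. What is shaped like the sample_bottle but blue or yellow is not meant.

How it is judged:
By the outcome, as a careful person would: the job done as asked, in the order asked, and still so for the second after the job is handed in, while the arm keeps its last pose, push and grip.
It also fails if it takes over 54 s, if anything falls off the work surface, if the arm or the gripper's body presses on something with over 40 N, if the wrist force passes 120 N, or if a joint passes its speed limit or range.

## Working session

There is one attempt and no reset: what is moved stays moved. The work goes in short steps, Python scripts to look and compute and a shell command to move; the robot and the scene stay as the last step left them, time stands still between calls to the robot, and variables do not carry over. Pictures are saved under pics/ and viewed, and the job is handed in when it is done.

```bash
ls; mkdir -p pics
cat > h.py <<'E'
import numpy as np,cv2
from scipy.spatial.transform import Rotation as R
from station import ctrl,eyes,spotter
def save(p,n): cv2.imwrite('pics/'+n+'.png',cv2.cvtColor(p['image'],cv2.COLOR_RGB2BGR))
def proj(p,X):
    f=240/np.tan(np.radians(p['vertical_fov'])/2)
    c=R.from_rotvec(p['rvec']).as_matrix()@np.array(X)+np.array(p['tvec'])
    return f*c[0]/c[2]+p['cx'],f*c[1]/c[2]+p['cy']
E
python3 - <<'E'
from h import *
o=ctrl.get_obs();print({k:np.round(v,3) for k,v in o.items()})
for n in ['scene','top']:
    p=eyes.get_image(n);save(p,n+'0')
    print(n,p['vertical_fov'],p['rvec'],p['tvec'])
    for q in ['cabinet','cabinet_door','door_hinge','door_push','balance','pan','sample_bottle','label','cap','reader','reader_lens','reading_point','round_bottle','squat_jar','amber_bottle','check_weight','petri_dish']:
        r=spotter.mark_of(q,p)
        print(q,[(np.round(d['centre'],3).tolist(),round(d['confidence'],2),np.round(proj(p,d['centre'])).tolist()) for d in r[:3]])
print(ctrl.get_obs()['t'])
E
```

```text
pics
{'t': np.float64(0.0), 'q': array([-1.389,  0.053,  1.614,  0.   ,  1.476, -0.119]), 'dq': array([-0.   ,  0.   , -0.001,  0.001,  0.   , -0.001]), 'effort': array([-1.0000e-03, -3.9368e+01, -3.7018e+01, -0.0000e+00,  7.0000e-03,
        0.0000e+00]), 'tool_pos': array([ 0.185, -0.597,  0.403]), 'tool_rot': array([-3.104, -0.47 ,  0.   ]), 'contact_force': array([-0.447, -0.37 , -0.4  ]), 'wrist_torque': array([ 0.036, -0.009,  0.006]), 'opening': np.float64(0.085)}
scene 48.234781613320365 [ 1.28269684  2.27287719 -0.92837195] [ 0.32217637 -0.22804409  1.67334102]
cabinet [([0.338, -0.299, -0.0], 0.53, [288.0, 188.0])]Traceback (most recent call last):
  File "<stdin>", line 7, in <module>
ValueError: it knows: amber_bottle, balance, cabinet, cap, check_weight, door_hinge, door_push, label, pan, petri_dish, reader, reader_lens, reading_point, round_bottle, sample_bottle, squat_jar
```

Run:
```python
from h import *
for n in ['scene','top']:
    p=eyes.get_image(n);save(p,n+'0')
    print(n,p['vertical_fov'],p['rvec'],p['tvec'])
    for q in ['cabinet','door_hinge','door_push','balance','pan','sample_bottle','label','cap','reader','reader_lens','reading_point','round_bottle','squat_jar','amber_bottle','check_weight','petri_dish']:
        r=spotter.mark_of(q,p)
        print(q,[(np.round(d['centre'],3).tolist(),round(d['confidence'],2),np.round(proj(p,d['centre'])).tolist()) for d in r[:3]])
print(ctrl.get_obs()['t'])
```

```text
scene 48.234781613320365 [ 1.28269684  2.27287719 -0.92837195] [ 0.32217637 -0.22804409  1.67334102]
cabinet [([0.498, -0.454, 0.204], 0.3, [200.0, 143.0])]
door_hinge [([0.646, 0.248, 0.218], 0.97, [427.0, 287.0])]
door_push [([0.48, 0.113, 0.218], 0.93, [401.0, 212.0])]
balance [([0.504, -0.138, -0.004], 0.73, [304.0, 245.0])]
pan [([0.552, -0.146, 0.075], 0.87, [289.0, 234.0])]
sample_bottle [([0.576, -0.161, 0.081], 0.96, [279.0, 236.0]), ([0.339, -0.407, -0.004], 0.9, [258.0, 177.0]), ([0.73, -0.25, 0.001], 0.89, [216.0, 283.0])]
label [([0.578, -0.193, 0.113], 0.88, [267.0, 223.0]), ([0.713, -0.121, 0.036], 0.81, [261.0, 291.0]), ([0.745, -0.273, 0.035], 0.75, [203.0, 275.0])]
cap [([0.343, -0.406, 0.105], 0.83, [254.0, 148.0]), ([0.73, -0.254, 0.097], 0.82, [209.0, 256.0]), ([0.722, -0.138, 0.099], 0.71, [250.0, 273.0])]
reader [([0.485, -0.503, -0.001], 0.62, [202.0, 193.0])]
reader_lens [([0.498, -0.45, 0.203], 0.8, [201.0, 143.0]), ([0.669, -0.352, -0.001], 0.55, [200.0, 252.0])]
reading_point []
round_bottle [([0.342, -0.299, 0.002], 0.91, [287.0, 188.0])]
squat_jar [([0.7
[... 1265 characters left out ...]
.505, 0.004], 0.75, [496.0, 267.0])]
reader_lens [([0.494, -0.453, 0.201], 0.57, [505.0, 258.0])]
reading_point [([0.52, -0.363, 0.205], 0.81, [465.0, 246.0]), ([0.572, -0.165, 0.08], 0.39, [372.0, 233.0])]
round_bottle [([0.344, -0.299, 0.001], 0.8, [422.0, 321.0])]
squat_jar [([0.742, 0.087, -0.002], 0.65, [279.0, 178.0]), ([0.553, -0.146, 0.075], 0.2, [365.0, 240.0])]
amber_bottle [([0.573, -0.162, 0.082], 0.6, [371.0, 232.0]), ([0.672, -0.354, 0.001], 0.56, [437.0, 201.0])]
check_weight [([0.44, -0.339, 0.0], 0.42, [435.0, 285.0])]
petri_dish [([0.392, 0.148, -0.001], 0.67, [256.0, 304.0]), ([0.494, -0.453, 0.204], 0.53, [506.0, 257.0]), ([0.74, 0.086, -0.003], 0.42, [279.0, 179.0])]
1.8
```

View pics/scene0.png

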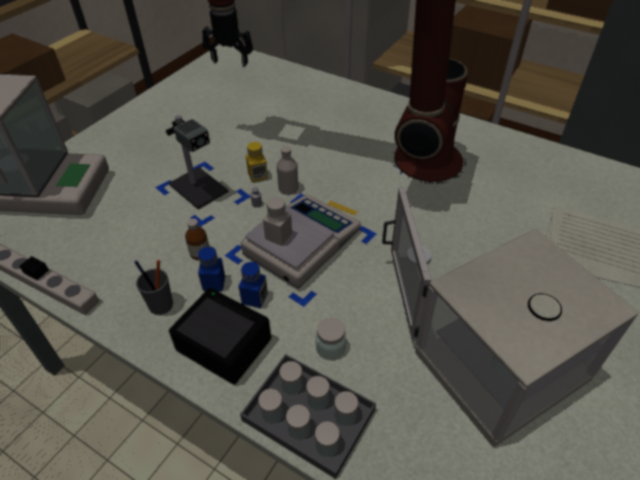

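View pics/top0.png

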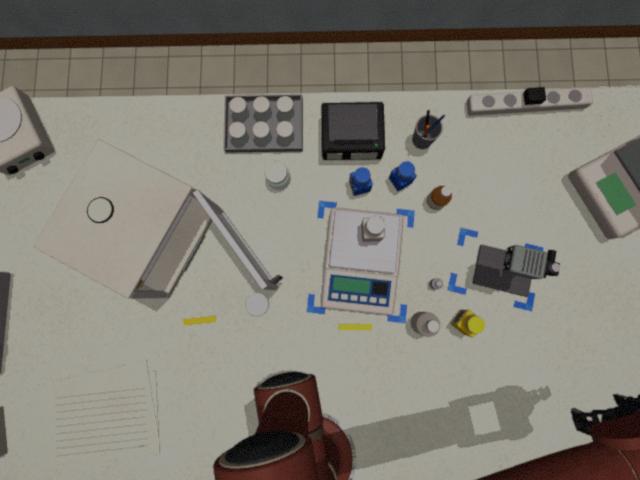

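```bash
cat >> h.py <<'E'
def plan(target,yaw,n,rz=True):
    "rows to reach TCP target (tool down) & yaw(deg) in n rows"
    o=ctrl.get_obs();p=o['tool_pos'];M=R.from_rotvec(o['tool_rot']).as_matrix()
    c=np.degrees(np.arctan2(M[1,0],M[0,0]));dy=(yaw-c+180)%360-180
    d=(np.array(target)-p)/n*1000
    print('t',o['t'],'pos',np.round(p,4),'yaw',round(c,2),'tilt',np.round(M[:,2],4),'F',np.round(o['contact_force'],1),'q',np.round(o['q'],2),'open',o['opening'])
    for k in range(n):
        a=np.radians(c+dy*k/n)
        print([0,0,round(-np.radians(dy)/n,4),round(d[0]*np.cos(a)+d[1]*np.sin(a),1),round(d[0]*np.sin(a)-d[1]*np.cos(a),1),round(-d[2],1)])
E
python3 - <<'E'
from h import *
plan([.515,.064,.405],126.6,20)
E
```

```text
t 1.8 pos [ 0.1852 -0.5969  0.4047] yaw 17.24 tilt [-0.  0. -1.] F [-0.4 -1.2  0. ] q [-1.39  0.05  1.61 -0.    1.48 -0.12] open 0.08547105578364565
[0, 0, np.float64(-0.0954), np.float64(25.5), np.float64(-26.7), np.float64(-0.0)]
[0, 0, np.float64(-0.0954), np.float64(28.0), np.float64(-24.1), np.float64(-0.0)]
[0, 0, np.float64(-0.0954), np.float64(30.1), np.float64(-21.3), np.float64(-0.0)]
[0, 0, np.float64(-0.0954), np.float64(32.0), np.float64(-18.4), np.float64(-0.0)]
[0, 0, np.float64(-0.0954), np.float64(33.6), np.float64(-15.2), np.float64(-0.0)]
[0, 0, np.float64(-0.0954), np.float64(34.9), np.float64(-12.0), np.float64(-0.0)]
[0, 0, np.float64(-0.0954), np.float64(35.9), np.float64(-8.6), np.float64(-0.0)]
[0, 0, np.float64(-0.0954), np.float64(36.6), np.float64(-5.1), np.float64(-0.0)]
[0, 0, np.float64(-0.0954), np.float64(36.9), np.float64(-1.6), np.float64(-0.0)]
[0, 0, np.float64(-0.0954), np.float64(36.9), np.float64(1.9), np.float64(-0.0)]
[0, 0, np.float64(-0.0954), np.float64(36.5), np.float64(5.4), np.float64(-0.0)]
[0, 0, np.float64(-0.0954), np.float64(35.8), np.float64(8.9), np.float64(-0.0)]
[0, 0, np.float64(-0.0954), np.float64(34.8), np.float64(12.3), np.float64(-0.0)]
[0, 0, np.float64(-0.0954), np.float64(33.5), np.float64(15.5), np.float64(-0.0)]
[0, 0, np.float64(-0.0954), np.float64(31.9), np.float64(18.6), np.float64(-0.0)]
[0, 0, np.float64(-0.0954), np.float64(30.0), np.float64(21.6), np.float64(-0.0)]
[0, 0, np.float64(-0.0954), np.float64(27.8), np.float64(24.3), np.float64(-0.0)]
[0, 0, np.float64(-0.0954), np.float64(25.3), np.float64(26.9), np.float64(-0.0)]
[0, 0, np.float64(-0.0954), np.float64(22.6), np.float64(29.2), np.float64(-0.0)]
[0, 0, np.float64(-0.0954), np.float64(19.8), np.float64(31.2), np.float64(-0.0)]
```

```bash
python3 -m crank '[[0,0,-0.095,25.5,-26.5,0,-1],[0,0,-0.095,28,-24,0,-1],[0,0,-0.095,30,-21,0,-1],[0,0,-0.095,32,-18,0,-1],[0,0,-0.095,33.5,-15,0,-1],[0,0,-0.095,35,-12,0,-1],[0,0,-0.095,36,-8.5,0,-1],[0,0,-0.095,36.5,-5,0,-1]]'
python3 - <<'E'
from h import *
plan([.515,.064,.405],126.6,12)
E
```

```text
t: 2.47
tool_pos: [0.3159, -0.3277, 0.4031]
tool_rot: [2.69, 1.62, -0.001]
contact_force: [0.5, -0.8, 0.5]
opening: 0.0851
t 2.4667 pos [ 0.3159 -0.3277  0.4031] yaw 62.11 tilt [ 1.0e-04 -1.4e-03 -1.0e+00] F [ 0.5 -0.8  0.5] q [-0.97 -0.37  1.99 -0.    1.52 -0.48] open 0.08512685913497874
[0, 0, np.float64(-0.0938), np.float64(36.6), np.float64(-0.6), np.float64(-0.2)]
[0, 0, np.float64(-0.0938), np.float64(36.5), np.float64(2.8), np.float64(-0.2)]
[0, 0, np.float64(-0.0938), np.float64(36.1), np.float64(6.2), np.float64(-0.2)]
[0, 0, np.float64(-0.0938), np.float64(35.3), np.float64(9.6), np.float64(-0.2)]
[0, 0, np.float64(-0.0938), np.float64(34.3), np.float64(12.9), np.float64(-0.2)]
[0, 0, np.float64(-0.0938), np.float64(32.9), np.float64(16.0), np.float64(-0.2)]
[0, 0, np.float64(-0.0938), np.float64(31.3), np.float64(19.0), np.float64(-0.2)]
[0, 0, np.float64(-0.0938), np.float64(29.4), np.float64(21.9), np.float64(-0.2)]
[0, 0, np.float64(-0.0938), np.float64(27.2), np.float64(24.5), np.float64(-0.2)]
[0, 0, np.float64(-0.0938), np.float64(24.8), np.float64(27.0), np.float64(-0.2)]
[0, 0, np.float64(-0.0938), np.float64(22.1), np.float64(29.2), np.float64(-0.2)]
[0, 0, np.float64(-0.0938), np.float64(19.3), np.float64(31.1), np.float64(-0.2)]
```

```bash
python3 -m crank '[[0,0,-0.094,36.5,-0.5,0,1],[0,0,-0.094,36.5,3,0,1],[0,0,-0.094,36,6,0,1],[0,0,-0.094,35.5,9.5,0,1],[0,0,-0.094,34.5,13,0,1],[0,0,-0.094,33,16,0,1],[0,0,-0.094,31.5,19,0,1],[0,0,-0.094,29.5,22,0,1]]' 30
python3 - <<'E'
from h import *
plan([.515,.064,.375],126.6,5)
p=eyes.get_image('scene')
save(p,'s1')
for q in ['door_push','door_hinge']:
  print(q,[(np.round(d['centre'],4),d['confidence']) for d in spotter.mark_of(q,p)[:1]])
p=eyes.get_image('top')
for q in ['door_push','door_hinge','cabinet']:
  print(q,[(np.round(d['centre'],4),d['confidence']) for d in spotter.mark_of(q,p)[:1]])
E
```

```text
t: 3.13
tool_pos: [0.4465, -0.0491, 0.4052]
tool_rot: [1.857, 2.521, 0.0]
contact_force: [1.5, -0.5, -0.6]
opening: 0.0004
t 3.1333 pos [ 0.4465 -0.0491  0.4052] yaw 107.26 tilt [ 0.0085 -0.0062 -0.9999] F [ 1.5 -0.5 -0.6] q [-0.27 -0.39  2.01 -0.    1.52 -0.58] open 0.0003696138244180359
[0, 0, np.float64(-0.0675), np.float64(17.5), np.float64(19.8), np.float64(6.0)]
[0, 0, np.float64(-0.0675), np.float64(16.2), np.float64(20.9), np.float64(6.0)]
[0, 0, np.float64(-0.0675), np.float64(14.7), np.float64(22.0), np.float64(6.0)]
[0, 0, np.float64(-0.0675), np.float64(13.2), np.float64(22.9), np.float64(6.0)]
[0, 0, np.float64(-0.0675), np.float64(11.6), np.float64(23.7), np.float64(6.0)]
door_push [(array([0.4818, 0.1145, 0.2204]), 0.61)]
door_hinge [(array([0.6495, 0.2471, 0.2161]), 0.57)]
door_push [(array([0.4775, 0.1143, 0.2203]), 0.61)]
door_hinge [(array([0.6486, 0.2461, 0.2226]), 0.56)]
cabinet [(array([ 0.5929,  0.4286, -0.0018]), 0.7)]
```

View pics/s1.png

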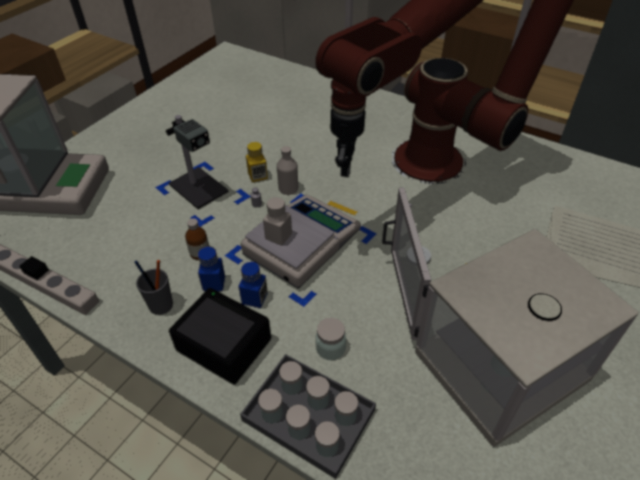

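```bash
python3 -m crank '[[0,0,-0.068,17.5,20,6,1],[0,0,-0.068,16,21,6,1],[0,0,-0.068,14.5,22,6,1],[0,0,-0.068,13,23,6,1],[0,0,-0.068,11.5,23.5,6,1],[0,0,0,0,0,0,1]]'
cat >> h.py <<'E'
H=np.array([.648,.2465])
def door():
    o=ctrl.get_obs();p=o['tool_pos'];M=R.from_rotvec(o['tool_rot']).as_matrix()
    yaw=np.arctan2(M[1,0],M[0,0])
    d=M[:2,:2].T@(p[:2]-H)
    print('t',o['t'],'pos',np.round(p,4),'yaw',round(np.degrees(yaw),2),'tilt',np.round(M[:,2],4),'rel hinge in tool axes',np.round(d,4),'F tool',np.round(M.T@o['contact_force'],1))
E
python3 - <<'E'
from h import *
door()
E
```

```text
t: 3.98
tool_pos: [0.5184, 0.0532, 0.3748]
tool_rot: [1.423, 2.785, -0.004]
contact_force: [-0.7, 0.2, -0.4]
opening: 0.0001
t 3.9833 pos [0.5184 0.0532 0.3748] yaw 125.86 tilt [ 0.0116 -0.0088 -0.9999] rel hinge in tool axes [-0.0807 -0.2183] F tool [ 0.6 -0.4  0.4]
```

```bash
python3 -m crank '[[0,0,0,15,0,0,1],[0,0,0,15,0,0,1],[0,0,0,15,0,0,1],[0,0,0,12,0,0,1],[0,0,0.06,13,-0.7,0,1],[0,0,0.06,13,-0.7,0,1],[0,0,0.06,13,-0.7,0,1],[0,0,0.06,13,-0.7,0,1]]'
python3 - <<'E'
from h import *
door()
p=eyes.get_image('scene')
save(p,'s2')
E
```

```text
t: 4.65
tool_pos: [0.4509, 0.1406, 0.3738]
tool_rot: [1.784, 2.565, -0.003]
contact_force: [0.0, -0.4, -0.1]
opening: 0.0001
t 4.65 pos [0.4509 0.1406 0.3738] yaw 110.34 tilt [ 0.0132 -0.0114 -0.9998] rel hinge in tool axes [-0.0308 -0.2217] F tool [-0.4 -0.1  0.1]
```

View pics/s2.png

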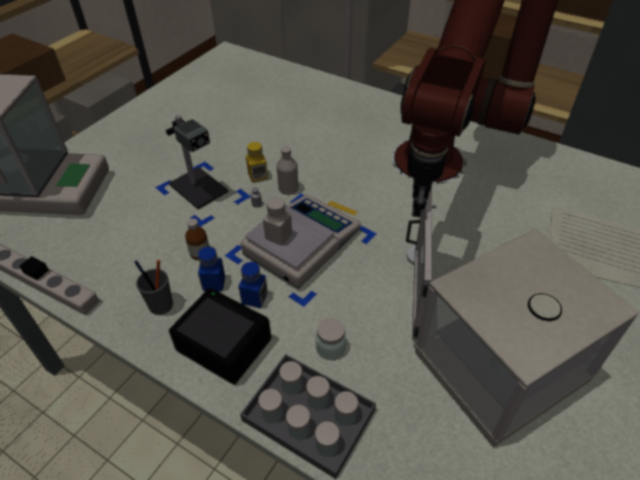

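```bash
python3 -m crank '[[0,0,0.06,13.5,-0.7,0,1],[0,0,0.06,13.5,-0.7,0,1],[0,0,0.06,13.5,-0.7,0,1],[0,0,0.06,13.5,-0.7,0,1],[0,0,0.06,13.5,-0.7,0,1],[0,0,0.06,13.5,-0.7,0,1],[0,0,0.06,13.5,-0.7,0,1],[0,0,0.06,13.5,-0.7,0,1]]'
python3 - <<'E'
from h import *
door()
E
```

```text
t: 5.37
tool_pos: [0.4248, 0.2457, 0.3745]
tool_rot: [2.362, 2.036, 0.008]
contact_force: [-0.7, -0.7, -0.1]
opening: 0.0002
t 5.3667 pos [0.4248 0.2457 0.3745] yaw 81.5 tilt [ 0.0188 -0.0142 -0.9997] rel hinge in tool axes [-0.0338 -0.2206] F tool [-0.8 -0.6  0.1]
```

```bash
python3 -m crank '[[0,0,0.06,13.5,-0.7,0,1],[0,0,0.06,13.5,-0.7,0,1],[0,0,0.06,13.5,-0.7,0,1],[0,0,0.06,13.5,-0.7,0,1],[0,0,0.05,10,-0.7,0,1]]'
python3 - <<'E'
from h import *
door()
p=eyes.get_image('scene')
save(p,'s3')
E
```

```text
t: 5.78
tool_pos: [0.4363, 0.3082, 0.375]
tool_rot: [2.641, 1.656, 0.013]
contact_force: [-1.4, 0.1, -0.1]
opening: 0.0003
t 5.7833 pos [0.4363 0.3082 0.375 ] yaw 64.15 tilt [ 0.0201 -0.0159 -0.9997] rel hinge in tool axes [-0.0368 -0.2174] F tool [-0.5 -1.3  0. ]
```

View pics/s3.png

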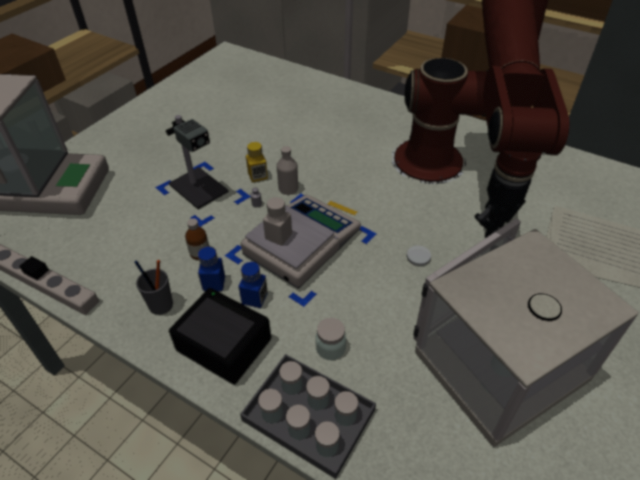

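```bash
python3 -m crank '[[0,0,0.05,9,-0.7,0,1],[0,0,0,7,0,0,1],[0,0,0,7,0,0,1]]'
python3 - <<'E'
from h import *
door()
E
python3 -m crank '[[0,0,0,7,0,0,1],[0,0,0,6,0,0,1]]'
python3 - <<'E'
from h import *
door()
E
```

```text
t: 6.08
tool_pos: [0.4456, 0.3277, 0.3751]
tool_rot: [2.678, 1.591, 0.006]
contact_force: [-3.4, -4.5, 1.9]
opening: -0.0
t 6.0833 pos [0.4456 0.3277 0.3751] yaw 61.42 tilt [ 0.0167 -0.0211 -0.9996] rel hinge in tool axes [-0.0256 -0.2165] F tool [-5.6 -0.8 -1.8]
t: 6.25
tool_pos: [0.4504, 0.3348, 0.3744]
tool_rot: [2.665, 1.589, -0.029]
contact_force: [-18.6, -35.8, 12.4]
opening: -0.0002
t 6.25 pos [0.4504 0.3348 0.3744] yaw 61.61 tilt [ 0.0039 -0.0429 -0.9991] rel hinge in tool axes [-0.0163 -0.2158] F tool [-40.7   0.9 -10.9]
```

```bash
python3 -m crank '[[0,0,0,-8,0,0,1],[0,0,0,-15,0,0,1],[0,0,0,-25,0,0,1],[0,0,0,-30,0,-20,0],[0,0,0,-30,0,-20,-1]]'
python3 - <<'E'
from h import *
door()
p=eyes.get_image('scene');save(p,'s4')
for q in ['door_push','door_hinge','cabinet']:
  print(q,[(np.round(d['centre'],4),d['confidence']) for d in spotter.mark_of(q,p)[:1]])
p=eyes.get_image('top');save(p,'t4')
for q in ['door_push','door_hinge','cabinet']:
  print(q,[(np.round(d['centre'],4),d['confidence']) for d in spotter.mark_of(q,p)[:1]])
c=cv2.imread('pics/s4.png')[180:360,380:640];d=cv2.imread('pics/t4.png')[120:320,20:300]
cv2.imwrite('pics/c4.png',np.hstack([cv2.resize(c,(400,277*1)),cv2.resize(d,(388,277))]))
E
```

```text
t: 6.67
tool_pos: [0.3985, 0.2378, 0.4139]
tool_rot: [2.653, 1.606, -0.05]
contact_force: [1.1, -0.5, 0.9]
opening: 0.0236
t 6.6667 pos [0.3985 0.2378 0.4139] yaw 62.37 tilt [-0.0071 -0.0509 -0.9987] rel hinge in tool axes [-0.1232 -0.2171] F tool [ 0.   1.2 -0.9]
door_push [(array([0.4571, 0.3389, 0.2184]), 0.93)]
door_hinge [(array([0.6472, 0.246 , 0.2147]), 0.72)]
cabinet [(array([ 0.577 , -0.1942,  0.1167]), 0.71)]
door_push [(array([0.4506, 0.3402, 0.2183]), 0.82)]
door_hinge [(array([0.6518, 0.2431, 0.2251]), 0.74)]
cabinet [(array([ 0.5905,  0.4306, -0.0034]), 0.72)]
```

View pics/c4.png

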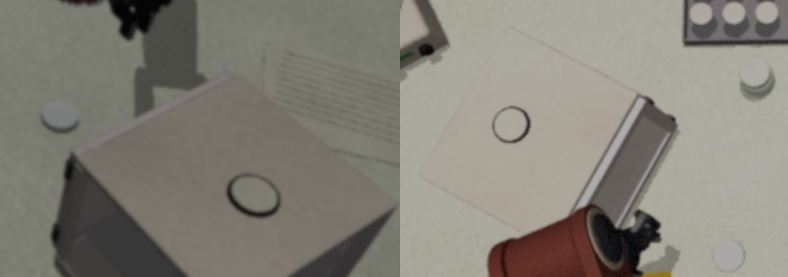

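```bash
cat >> h.py <<'E'
def down(yaw):
    a=np.radians(yaw);c,s=np.cos(a),np.sin(a)
    return np.array([[c,s,0],[s,-c,0],[0,0,-1.]])
def go(target,yaw,n,Mt=None):
    o=ctrl.get_obs();p=o['tool_pos'];M=R.from_rotvec(o['tool_rot']).as_matrix()
    Mt=down(yaw) if Mt is None else Mt
    w=R.from_matrix(M.T@Mt).as_rotvec();d=(np.array(target)-p)/n*1000
    print('t',round(o['t'],2),'pos',np.round(p,4),'yaw',round(np.degrees(np.arctan2(M[1,0],M[0,0])),2),'tilt',np.round(M[:,2],4),'F',np.round(o['contact_force'],1),'q',np.round(o['q'],2),'open',round(o['opening'],4))
    for k in range(n):
        Mk=M@R.from_rotvec(w*k/n).as_matrix()
        print(*np.round(w/n,3).tolist(),*np.round(Mk.T@d,1).tolist())
E
python3 - <<'E'
from h import *
p=eyes.get_image('wrist');print(p['mount'],p['vertical_fov'])
go([.574,-.13,.45],90,13)
E
```

```text
[[ 4.52084953e-05 -9.65453773e-01 -2.60574383e-01  6.57158325e-02]
 [ 9.99999605e-01 -1.87563345e-04  8.68436160e-04 -6.15548849e-04]
 [-8.87309170e-04 -2.60574320e-01  9.65453384e-01  3.10211457e-02]
 [ 0.00000000e+00  0.00000000e+00  0.00000000e+00  1.00000000e+00]] 58.41156479633064
t 7.12 pos [0.3994 0.2395 0.4131] yaw 62.28 tilt [-0.0074 -0.0508 -0.9987] F [-0.2  0.4  0.4] q [ 0.39 -0.34  1.95 -0.04  1.56  0.87] open 0.0854
0.0 0.004 -0.037 -19.0 25.1 -1.5
0.0 0.004 -0.037 -19.9 24.4 -1.6
0.0 0.004 -0.037 -20.8 23.7 -1.7
0.0 0.004 -0.037 -21.7 22.9 -1.8
0.0 0.004 -0.037 -22.5 22.0 -1.9
0.0 0.004 -0.037 -23.3 21.2 -2.0
0.0 0.004 -0.037 -24.1 20.3 -2.1
0.0 0.004 -0.037 -24.8 19.4 -2.2
0.0 0.004 -0.037 -25.5 18.5 -2.3
0.0 0.004 -0.037 -26.2 17.5 -2.4
0.0 0.004 -0.037 -26.8 16.5 -2.5
0.0 0.004 -0.037 -27.4 15.5 -2.6
0.0 0.004 -0.037 -27.9 14.5 -2.7
```

```bash
python3 -m crank '[[0,0.004,-0.037,-19,25,-3,-1],[0,0.004,-0.037,-20,24.5,-3,-1],[0,0.004,-0.037,-21,23.5,-3,-1],[0,0.004,-0.037,-21.5,23,-3,-1],[0,0.004,-0.037,-22.5,22,-3,-1],[0,0.004,-0.037,-23.5,21,-3,-1],[0,0.004,-0.037,-24,20,-3,-1],[0,0.004,-0.037,-25,19.5,-3,-1]]'
python3 - <<'E'
from h import *
go([.574,-.13,.45],90,5)
E
```

```text
t: 7.78
tool_pos: [0.5141, 0.0126, 0.4373]
tool_rot: [2.378, 2.043, -0.032]
contact_force: [0.4, 0.3, 0.4]
opening: 0.0852
t 7.78 pos [0.5141 0.0126 0.4373] yaw 81.34 tilt [-0.011  -0.0182 -0.9998] F [0.4 0.3 0.4] q [-0.12 -0.23  1.82 -0.02  1.56  0.04] open 0.0852
-0.002 0.004 -0.03 -26.4 16.1 -2.2
-0.002 0.004 -0.03 -26.9 15.3 -2.2
-0.002 0.004 -0.03 -27.3 14.5 -2.3
-0.002 0.004 -0.03 -27.8 13.7 -2.4
-0.002 0.004 -0.03 -28.2 12.8 -2.5
```

```bash
python3 -m crank '[[-0.002,0.004,-0.03,-26.5,16,-2.5,-1],[-0.002,0.004,-0.03,-27,15.5,-2.5,-1],[-0.002,0.004,-0.03,-27.5,14.5,-2.5,-1],[-0.002,0.004,-0.03,-28,13.5,-2.5,-1],[-0.002,0.004,-0.03,-28,13,-2.5,-1],[0,0,0,0,0,0,-1]]'
python3 - <<'E'
from h import *
go([.574,-.165,.45],90,1)
o=ctrl.get_obs()
p=eyes.get_image('wrist');save(p,'w1')
for q in ['cap','label','sample_bottle','pan']:
  print(q,[(np.round(d['centre'],4).tolist(),round(d['confidence'],2)) for d in spotter.mark_of(q,p)[:3]])
for n in ['scene','top']:
  p=eyes.get_image(n);save(p,n[0]+'5')
  for q in ['cap','label','sample_bottle','reader','reader_lens','reading_point','door_push','door_hinge']:
    print(n,q,[(np.round(d['centre'],4).tolist(),round(d['confidence'],2)) for d in spotter.mark_of(q,p)[:4]])
E
```

```text
t: 8.28
tool_pos: [0.5816, -0.1407, 0.4446]
tool_rot: [-2.206, -2.226, 0.004]
contact_force: [-0.4, 0.7, -0.5]
opening: 0.0855
t 8.28 pos [ 0.5816 -0.1407  0.4446] yaw 90.5 tilt [-0.0075  0.0035 -1.    ] F [-0.4  0.7 -0.5] q [-0.36 -0.03  1.63  0.    1.55 -0.37] open 0.0855
-0.007 -0.004 0.009 -24.2 -7.9 -5.5
cap [([0.7202, -0.1426, 0.0989], 0.79), ([0.5758, -0.1621, 0.1778], 0.66)]
label [([0.7096, -0.1167, 0.0402], 0.91)]
sample_bottle [([0.7334, -0.2549, 0.0019], 0.94), ([0.5739, -0.1619, 0.076], 0.93), ([0.7183, -0.1399, -0.0066], 0.68)]
pan [([0.5557, -0.1405, 0.079], 0.66), ([0.6722, -0.3518, -0.0002], 0.52)]
scene cap [([0.5769, -0.1596, 0.1812], 0.96), ([0.7242, -0.1346, 0.1009], 0.76), ([0.3443, -0.4066, 0.1031], 0.71), ([0.7278, -0.2525, 0.101], 0.66)]
scene label [([0.7447, -0.2714, 0.0365], 0.96), ([0.7148, -0.1216, 0.0347], 0.72), ([0.5754, -0.1905, 0.1143], 0.66), ([0.3552, -0.3869, 0.036], 0.56)]
scene sample_bottle [([0.3414, -0.4067, -0.0018], 0.81), ([0.7292, -0.253, 0.002], 0.77), ([0.7191, -0.1421, -0.0013], 0.59), ([0.5767, -0.1621, 0.0793], 0.56)]
scene reader [
[... 280 characters left out ...]

top cap [([0.3398, -0.4068, 0.0985], 0.95), ([0.7304, -0.2496, 0.096], 0.48), ([0.5762, -0.1617, 0.1789], 0.4), ([0.4923, -0.4536, 0.2028], 0.3)]
top label [([0.3564, -0.3859, 0.0343], 0.79), ([0.5726, -0.1898, 0.1146], 0.71), ([0.4533, 0.341, 0.221], 0.43)]
top sample_bottle [([0.5723, -0.1627, 0.0784], 0.65), ([0.507, -0.139, -0.0013], 0.33), ([0.4912, -0.4555, 0.2024], 0.21)]
top reader [([0.4839, -0.5036, 0.0013], 0.95), ([0.5541, -0.1456, 0.0755], 0.23)]
top reader_lens [([0.4927, -0.4525, 0.2021], 0.82)]
top reading_point [([0.5221, -0.3585, 0.2062], 0.98)]
top door_push [([0.455, 0.3421, 0.219], 0.72)]
top door_hinge [([0.6536, 0.2458, 0.2228], 0.84), ([0.3914, 0.147, 0.0003], 0.33)]
```

View pics/w1.png

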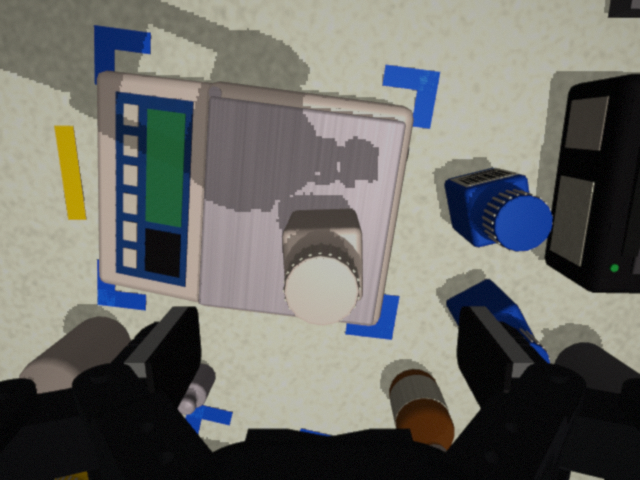

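View pics/t5.png

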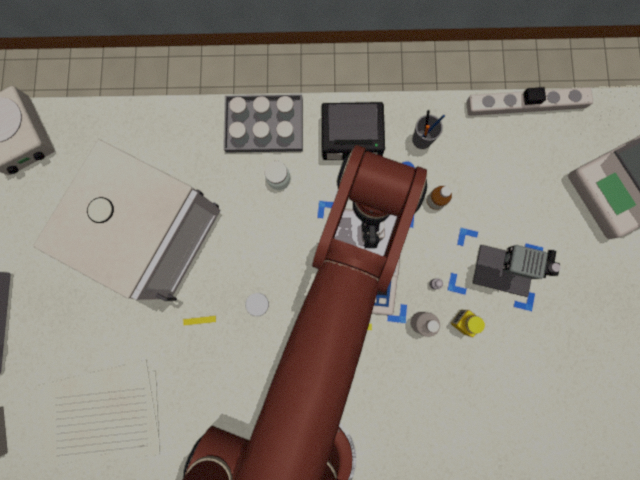

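Run:
```python
import cv2,numpy as np
a=cv2.imread('pics/t5.png')[210:320,440:580];cv2.imwrite('pics/cr.png',cv2.resize(a,None,fx=5.5,fy=5.5,interpolation=cv2.INTER_CUBIC))
a=cv2.imread('pics/w1.png')[190:340,260:390];cv2.imwrite('pics/cb.png',cv2.resize(a,None,fx=4,fy=4,interpolation=cv2.INTER_CUBIC))
```

```text
(no output)
```

View pics/cr.png

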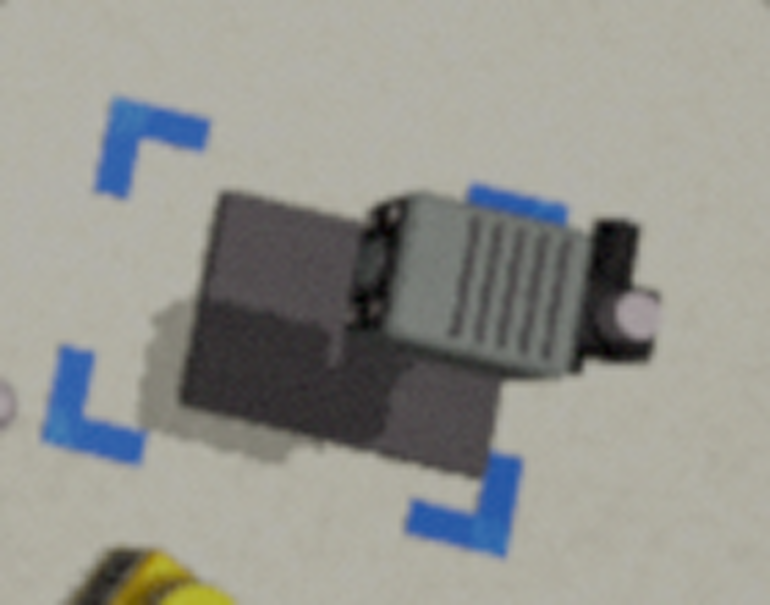

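View pics/cb.png

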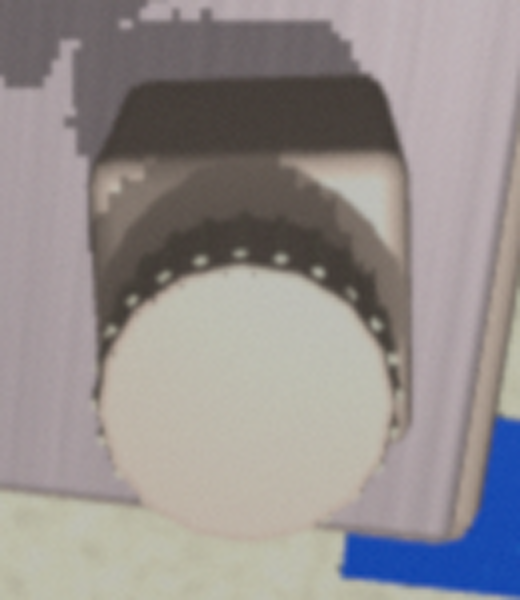

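```bash
cat >> h.py <<'E'
def bp(p,uv,z,tool=None):
    f=240/np.tan(np.radians(p['vertical_fov'])/2)
    r=np.array([(uv[0]-p['cx'])/f,(uv[1]-p['cy'])/f,1])
    if 'mount' in p:
        m=np.array(p['mount']);T=np.eye(4);T[:3,:3]=R.from_rotvec(tool[1]).as_matrix();T[:3,3]=tool[0];T=T@m
        C=T[:3,3];r=T[:3,:3]@r
    else:
        A=R.from_rotvec(p['rvec']).as_matrix();C=-A.T@np.array(p['tvec']);r=A.T@r
    return C+r*(z-C[2])/r[2]
def ang(a,b): d=b-a;return round(np.degrees(np.arctan2(d[1],d[0])),1),round(np.hypot(d[0],d[1]),4)
E
python3 - <<'E'
from h import *
p=eyes.get_image('top')
g=lambda x,y,z:bp(p,(440+(x+.5)/5.5-.5,210+(y+.5)/5.5-.5),z)
A,B,C=g(222,192,.012),g(182,402,.012),g(480,476,.012)
print('plate',ang(C,B),ang(A,B),A,B,C)
print('head',ang(g(565,378,.228),g(390,335,.228)),ang(g(590,232,.228),g(415,195,.228)))
print('marks',ang(g(122,100,0),g(475,186,0)), ang(g(45,440,0),g(505,553,0)))
o=ctrl.get_obs();w=eyes.get_image('wrist');t=(o['tool_pos'],o['tool_rot'])
g=lambda x,y,z:bp(w,(260+(x+.5)/4-.5,190+(y+.5)/4-.5),z,t)
for a,b,z in [((130,85),(375,77),.078),((100,158),(405,155),.150)]:
  a=g(*a,z);b=g(*b,z);print('bottle',ang(a,b),a,b,(a+b)/2)
# cap top circle centre
print('cap',g(248,400,.192))
E
```

```text
plate (np.float64(75.3), np.float64(0.1456)) (np.float64(165.9), np.float64(0.1057)) [ 0.54591202 -0.4621049   0.012     ] [ 0.443423   -0.43643812  0.012     ] [ 0.40652246 -0.5773024   0.012     ]
head (np.float64(75.3), np.float64(0.0699)) (np.float64(77.1), np.float64(0.0701))
marks (np.float64(-104.8), np.float64(0.1777)) (np.float64(-104.4), np.float64(0.2265))
bottle (np.float64(2.6), np.float64(0.0488)) [ 0.54810935 -0.13501966  0.078     ] [ 0.59688707 -0.13279957  0.078     ] [ 0.57249821 -0.13390961  0.078     ]
bottle (np.float64(1.3), np.float64(0.0483)) [ 0.54968447 -0.13306534  0.15      ] [ 0.59799528 -0.13196732  0.15      ] [ 0.57383988 -0.13251633  0.15      ]
cap [ 0.57421461 -0.15731683  0.192     ]
```

Run:
```python
from h import *
go([.5745,-.1605,.405],91,2)
```

```text
t 9.53 pos [ 0.5799 -0.1368  0.4457] yaw 90.64 tilt [-0.0066  0.0048 -1.    ] F [-0.  -0.5 -0.3] q [-0.36 -0.04  1.63  0.    1.55 -0.37] open 0.0855
-0.003 -0.002 -0.003 -11.9 -2.7 20.3
-0.003 -0.002 -0.003 -11.9 -2.8 20.3
```

```bash
python3 -m crank '[[-0.003,-0.002,-0.003,-12,-2.7,20,-1],[-0.003,-0.002,-0.003,-12,-2.7,20,-1],[0,0,0,0,0,0,-1]]'
python3 - <<'E'
from h import *
go([.5745,-.1605,.331],91,4)
E
```

```text
t: 9.78
tool_pos: [0.5751, -0.1609, 0.4069]
tool_rot: [2.198, 2.24, 0.004]
contact_force: [-0.5, 0.4, -1.3]
opening: 0.0855
t 9.78 pos [ 0.5751 -0.1609  0.4069] yaw 91.09 tilt [ 4.1e-03 -8.0e-04 -1.0e+00] F [-0.5  0.4 -1.3] q [-0.4  -0.02  1.68  0.    1.47 -0.42] open 0.0855
0.001 0.0 0.0 0.1 -0.2 19.0
0.001 0.0 0.0 0.1 -0.2 19.0
0.001 0.0 0.0 0.1 -0.2 19.0
0.001 0.0 0.0 0.1 -0.2 19.0
```

```bash
python3 -m crank '[[0,0,0,0,0,19,-1],[0,0,0,0,0,19,-1],[0,0,0,0,0,19,-1],[0,0,0,0,0,18,-1],[0,0,0,0,0,0,-1]]'
python3 - <<'E'
from h import *
go([.5745,-.1605,.331],91,1)
p=eyes.get_image('wrist');save(p,'w2')
E
```

```text
t: 10.2
tool_pos: [0.5766, -0.1605, 0.334]
tool_rot: [2.198, 2.235, 0.009]
contact_force: [-0.6, 0.0, -0.4]
opening: 0.0855
t 10.2 pos [ 0.5766 -0.1605  0.334 ] yaw 90.96 tilt [ 8.8e-03 -8.0e-04 -1.0e+00] F [-0.6  0.  -0.4] q [-0.4   0.04  1.74  0.    1.35 -0.41] open 0.0855
0.009 0.001 -0.001 0.0 -2.1 3.0
```

View pics/w2.png

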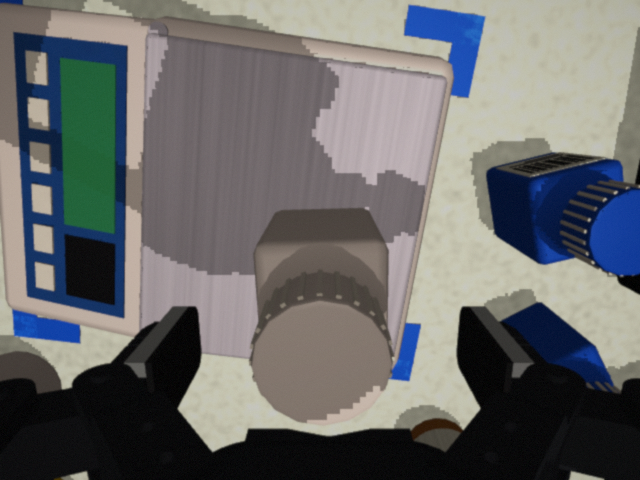

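```bash
python3 -m crank '[[0.009,0,0,0,-1.5,2.5,-1],[0,0,0,0,0,0,-0.2],[0,0,0,0,0,0,0.2],[0,0,0,0,0,0,0.5],[0,0,0,0,0,0,1],[0,0,0,0,0,0,1],[0,0,0,0,0,0,1]]' 40
python3 - <<'E'
from h import *
go([.5745,-.1605,.45],91,4)
E
```

```text
t: 10.83
tool_pos: [0.5776, -0.1607, 0.3423]
tool_rot: [2.193, 2.232, 0.006]
contact_force: [-0.2, 0.9, -1.5]
opening: 0.0407
t 10.83 pos [ 0.5776 -0.1607  0.3423] yaw 90.99 tilt [ 0.0119 -0.006  -0.9999] F [-0.2  0.9 -1.5] q [-0.4   0.04  1.74 -0.    1.36 -0.41] open 0.0407
0.003 0.002 -0.0 -0.1 -0.5 -26.9
0.003 0.002 -0.0 -0.1 -0.5 -26.9
0.003 0.002 -0.0 -0.0 -0.6 -26.9
0.003 0.002 -0.0 0.0 -0.7 -26.9
```

```bash
python3 - <<'E'
from h import *
p=eyes.get_image('wrist');save(p,'w3')
E
python3 -m crank '[[0,0,0,0,0,0,1]]'
python3 - <<'E'
from h import *
go([.5745,-.1605,.45],91,4)
E
```

```text
t: 10.97
tool_pos: [0.5775, -0.1607, 0.3421]
tool_rot: [2.194, 2.232, 0.006]
contact_force: [0.5, -0.6, -0.7]
opening: 0.0408
t 10.97 pos [ 0.5775 -0.1607  0.3421] yaw 90.99 tilt [ 0.0117 -0.0059 -0.9999] F [ 0.5 -0.6 -0.7] q [-0.4   0.04  1.74 -0.    1.36 -0.41] open 0.0408
0.003 0.002 -0.0 -0.1 -0.4 -27.0
0.003 0.002 -0.0 -0.1 -0.5 -27.0
0.003 0.002 -0.0 -0.0 -0.6 -27.0
0.003 0.002 -0.0 0.0 -0.7 -27.0
```

View pics/w3.png

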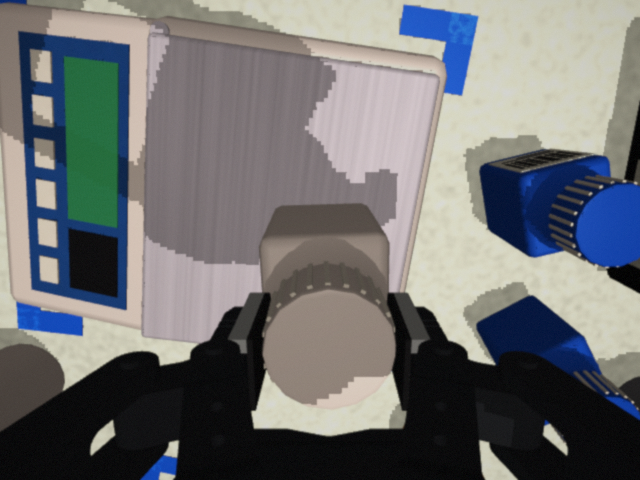

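```bash
python3 - <<'E'
from h import *
M=R.from_rotvec(ctrl.get_obs()['tool_rot']).as_matrix();np.save('M0.npy',M)
E
python3 -m crank '[[0,0,0,0,0,-10,1],[0,0,0,0,0,-22,1],[0,0,0,0,0,-30,1],[0,0,0,0,0,-27,1],[0,0,0,0,0,0,1]]'
python3 - <<'E'
from h import *
M=R.from_euler('z',-15.5,degrees=True).as_matrix()@np.load('M0.npy')
go([.5275,-.333,.431],0,7,M)
o=ctrl.get_obs()
p=eyes.get_image('scene');save(p,'s6')
for q in ['cap','label','sample_bottle']:
    print('s',q,[(np.round(np.array(d['centre'])-o['tool_pos'],4).tolist(),round(d['confidence'],2)) for d in spotter.mark_of(q,p)[:4]])
E
```

```text
t: 11.38
tool_pos: [0.5757, -0.1599, 0.4326]
tool_rot: [2.199, 2.237, 0.001]
contact_force: [0.8, -0.8, -0.8]
opening: 0.0404
t 11.38 pos [ 0.5757 -0.1599  0.4326] yaw 90.98 tilt [ 0.004  -0.0026 -1.    ] F [ 0.8 -0.8 -0.8] q [-0.4  -0.03  1.65 -0.    1.52 -0.41] open 0.0404
-0.001 -0.001 0.039 -24.6 -7.3 0.3
-0.001 -0.001 0.039 -24.9 -6.3 0.3
-0.001 -0.001 0.039 -25.1 -5.4 0.3
-0.001 -0.001 0.039 -25.3 -4.4 0.3
-0.001 -0.001 0.039 -25.4 -3.4 0.3
-0.001 -0.001 0.039 -25.5 -2.4 0.3
-0.001 -0.001 0.039 -25.6 -1.5 0.4
s cap [([0.0012, -0.0033, -0.159], 0.84), ([0.1421, 0.0241, -0.3332], 0.71), ([-0.2345, -0.2482, -0.3298], 0.68), ([0.1543, -0.0949, -0.3328], 0.64)]
s label [([0.1682, -0.1123, -0.3956], 0.91), ([0.1372, 0.0412, -0.3967], 0.73), ([-0.2175, -0.2224, -0.3956], 0.73), ([0.0015, -0.0309, -0.2263], 0.56)]
s sample_bottle [([0.143, 0.02, -0.4338], 0.81), ([0.1522, -0.0936, -0.4336], 0.78), ([-0.0028, -0.0029, -0.2596], 0.73)]
```

View pics/s6.png

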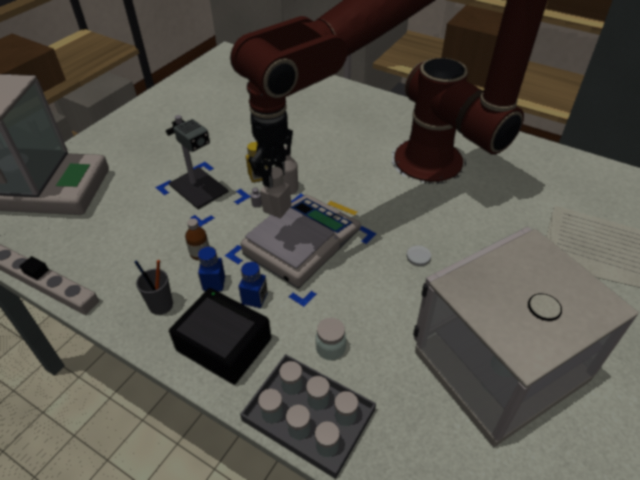

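```bash
python3 -m crank '[[0,0,0.039,-24.5,-7,0,1],[0,0,0.039,-25,-6.3,0,1],[0,0,0.039,-25,-5.4,0,1],[0,0,0.039,-25,-4.4,0,1],[0,0,0.039,-25,-3.4,0,1],[0,0,0.039,-24,-2.4,0,1],[0,0,0.03,-16,-1.5,0,1],[0,0,0,0,0,0,1]]'
cat > chk.py <<'E'
from h import *
import sys
k=sys.argv[1]
M=R.from_euler('z',-15.5,degrees=True).as_matrix()@np.load('M0.npy')
go([.5275,-.333,.429],0,1,M)
L=[];A=[];C=[]
for n in ['scene','top','scene','top']:
  p=eyes.get_image(n);save(p,n[0]+k)
  for q in ['cap','label','sample_bottle','reader','reader_lens','reading_point']:
    r=[np.array(d['centre']) for d in spotter.mark_of(q,p)]
    e={'cap':[.5275,-.333,.268],'label':[.521,-.358,.205],'sample_bottle':[.5275,-.333,.167],'reader':[.484,-.504,0],'reader_lens':[.495,-.452,.205],'reading_point':[.521,-.358,.205]}[q]
    r=[x for x in r if np.linalg.norm(x-e)<.04]
    print(n[0],q,[np.round(x,4).tolist() for x in r])
E
python3 chk.py 7
```

```text
t: 12.25
tool_pos: [0.5244, -0.3245, 0.4035]
tool_rot: [-2.459, -1.899, 0.022]
contact_force: [-0.1, 0.4, -1.0]
opening: 0.0409
t 12.25 pos [ 0.5244 -0.3245  0.4035] yaw 75.34 tilt [-0.0322  0.019  -0.9993] F [-0.1  0.4 -1. ] q [-0.67  0.04  1.62 -0.01  1.51 -0.42] open 0.0409
-0.048 -0.016 -0.002 -7.2 4.3 -25.8
s cap [[0.5231, -0.3226, 0.2438]]
s label []
s sample_bottle [[0.5109, -0.3144, 0.1422]]
s reader [[0.4819, -0.5042, 0.0007]]
s reader_lens [[0.4978, -0.4534, 0.2008]]
s reading_point []
t cap []
t label []
t sample_bottle [[0.5126, -0.3178, 0.1448]]
t reader [[0.4858, -0.5025, 0.0004]]
t reader_lens [[0.4927, -0.4524, 0.2019]]
t reading_point []
s cap [[0.5213, -0.3212, 0.246]]
s label [[0.5129, -0.3462, 0.1808]]
s sample_bottle [[0.5154, -0.3142, 0.1426]]
s reader [[0.4826, -0.5026, 0.0014]]
s reader_lens [[0.4948, -0.4533, 0.2023]]
s reading_point []
t cap []
t label []
t sample_bottle [[0.5132, -0.3157, 0.1444]]
t reader [[0.4838, -0.5051, 0.0004]]
t reader_lens [[0.4922, -0.4547, 0.2039]]
t reading_point []
```

View pics/s7.png

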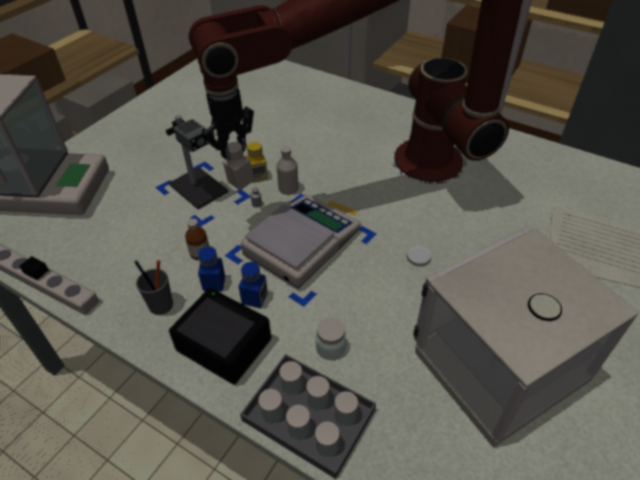

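View pics/t7.png

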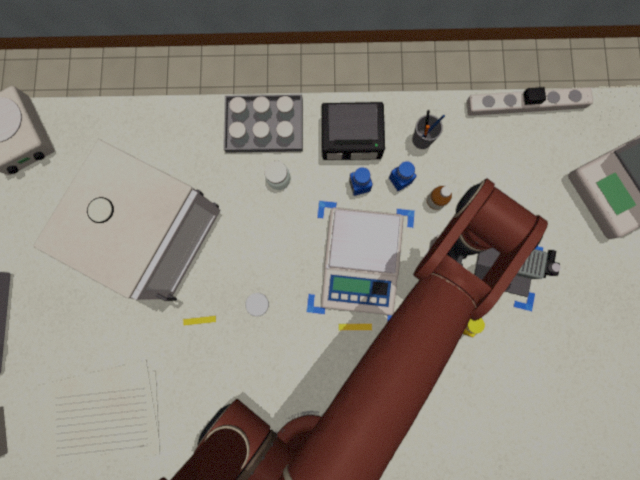

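```bash
python3 -m crank '[[-0.016,-0.005,0,-2.4,1.4,-9,1],[-0.016,-0.005,0,-2.4,1.4,-9,1],[-0.016,-0.005,0,-2.4,1.4,-8,1],[0,0,0,0,0,0,1]]'; python3 chk.py 8
```

```text
t: 13.98
tool_pos: [0.5287, -0.3312, 0.4347]
tool_rot: [2.466, 1.913, 0.011]
contact_force: [1.4, 0.5, -1.0]
opening: 0.041
t 13.98 pos [ 0.5287 -0.3312  0.4347] yaw 75.6 tilt [ 0.0185 -0.0119 -0.9998] F [ 1.4  0.5 -1. ] q [-0.68  0.03  1.59  0.    1.5  -0.43] open 0.041
0.009 0.001 0.002 -2.0 -0.8 5.7
s cap [[0.5298, -0.3334, 0.2726]]
s label [[0.5265, -0.3657, 0.2096]]
s sample_bottle [[0.5294, -0.3342, 0.1738]]
s reader [[0.4862, -0.5042, 0.0023]]
s reader_lens [[0.4961, -0.4549, 0.203]]
s reading_point []
t cap []
t label []
t sample_bottle [[0.5252, -0.3304, 0.1704]]
t reader [[0.483, -0.5046, -0.0001]]
t reader_lens [[0.4946, -0.4569, 0.2043]]
t reading_point []
s cap []
s label [[0.5258, -0.3588, 0.2035]]
s sample_bottle [[0.5294, -0.3292, 0.1703]]
s reader [[0.483, -0.5043, 0.0013]]
s reader_lens [[0.4937, -0.4552, 0.2024]]
s reading_point []
t cap []
t label []
t sample_bottle [[0.5253, -0.3302, 0.1698]]
t reader [[0.4837, -0.5057, -0.0011]]
t reader_lens [[0.4917, -0.4538, 0.2043]]
t reading_point []
```

```bash
sed -i 's/-.333,.429\]/-.334,.431]/' chk.py
python3 -m crank '[[0.009,0.001,0.002,-2.5,-0.8,3.7,1],[0,0,0,0,0,0,1],[0,0,0,0,0,0,1]]'; python3 chk.py 9
python3 - <<'E'
import cv2,numpy as np
a=cv2.imread('pics/s9.png')[70:220,150:350];cv2.imwrite('pics/cs9.png',cv2.resize(a,None,fx=4,fy=4,interpolation=cv2.INTER_CUBIC))
E
```

```text
t: 15.63
tool_pos: [0.5269, -0.333, 0.4274]
tool_rot: [2.479, 1.919, 0.001]
contact_force: [0.1, -0.4, -1.0]
opening: 0.0408
t 15.63 pos [ 0.5269 -0.333   0.4274] yaw 75.5 tilt [ 0.0046 -0.0048 -1.    ] F [ 0.1 -0.4 -1. ] q [-0.68  0.03  1.59 -0.    1.51 -0.43] open 0.0408
-0.006 -0.003 0.0 -0.9 0.9 -3.6
s cap []
s label [[0.5207, -0.362, 0.2041]]
s sample_bottle [[0.5244, -0.3335, 0.1674]]
s reader [[0.4837, -0.5035, 0.0019]]
s reader_lens [[0.4969, -0.4518, 0.2038]]
s reading_point []
t cap []
t label []
t sample_bottle [[0.5222, -0.3348, 0.1674]]
t reader [[0.4864, -0.5066, 0.0011]]
t reader_lens [[0.4928, -0.4536, 0.2062]]
t reading_point []
s cap [[0.529, -0.3377, 0.2687]]
s label [[0.5235, -0.3604, 0.2034]]
s sample_bottle [[0.5223, -0.3314, 0.1661]]
s reader [[0.4834, -0.5037, -0.0004]]
s reader_lens [[0.4967, -0.4568, 0.2035]]
s reading_point []
t cap []
t label []
t sample_bottle [[0.5237, -0.338, 0.1664]]
t reader [[0.4849, -0.5043, 0.0007]]
t reader_lens [[0.4939, -0.4564, 0.2024]]
t reading_point []
```

View pics/cs9.png

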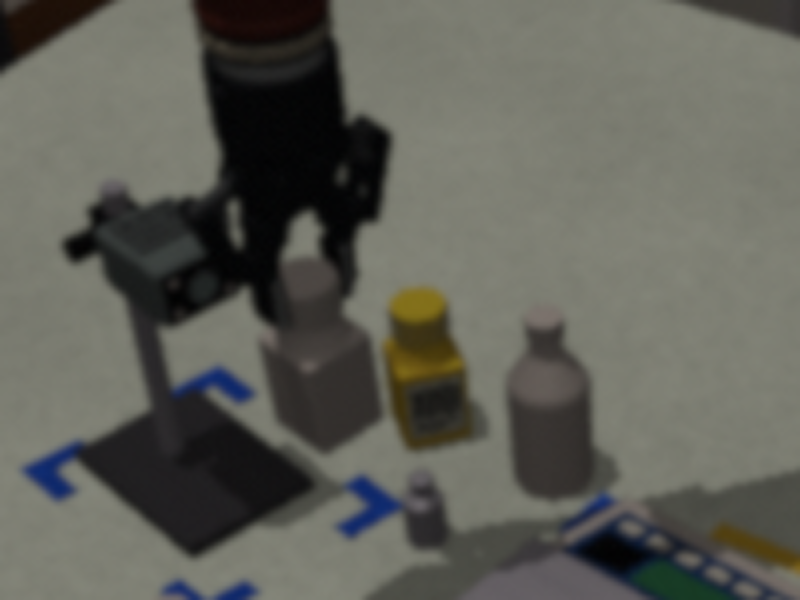

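```bash
cat > ov.py <<'E'
from h import *
import sys
# overlay ideal bottle at axis (x,y), yaw, base z, tilt tx,ty
def draw(n,name,box,x,y,yaw,zb,tx=0,ty=0,s=5):
    p=eyes.get_image(n);im=cv2.cvtColor(p['image'],cv2.COLOR_RGB2BGR)
    x0,y0,x1,y1=box;c=cv2.resize(im[y0:y1,x0:x1],None,fx=s,fy=s,interpolation=cv2.INTER_CUBIC)
    c=cv2.convertScaleAbs(c,alpha=1.7,beta=20)
    M=R.from_rotvec([ty,tx,0]).as_matrix()@R.from_euler('z',yaw,degrees=True).as_matrix() # about cap
    T=lambda v:np.array([x,y,zb+.101])+M@(np.array(v)-[0,0,.101])
    px=lambda v:tuple(int(round((a-b+.5)*s-.5)) for a,b in zip(proj(p,T(v)),(x0,y0)))
    h=.026
    for z,col in [(0,(0,0,255)),(.072,(0,255,0))]:
        q=[px((a*h,b*h,z)) for a,b in [(-1,-1),(1,-1),(1,1),(-1,1)]];cv2.polylines(c,[np.array(q)],True,col,1)
    for a,b in [(-1,-1),(1,-1),(1,1),(-1,1)]: cv2.line(c,px((a*h,b*h,0)),px((a*h,b*h,.072)),(255,255,0),1)
    for z in [.088,.114]:
        q=[px((.0215*np.cos(t),.0215*np.sin(t),z)) for t in np.linspace(0,6.28,40)];cv2.polylines(c,[np.array(q)],True,(255,0,255),1)
    cv2.imwrite('pics/'+name+'.png',c)
E
python3 - <<'E'
from ov import *
draw('scene','o1',(195,115,265,195),.5262,-.3355,75.5,.1675,s=7)
E
```

```text
(no output)
```

View pics/o1.png

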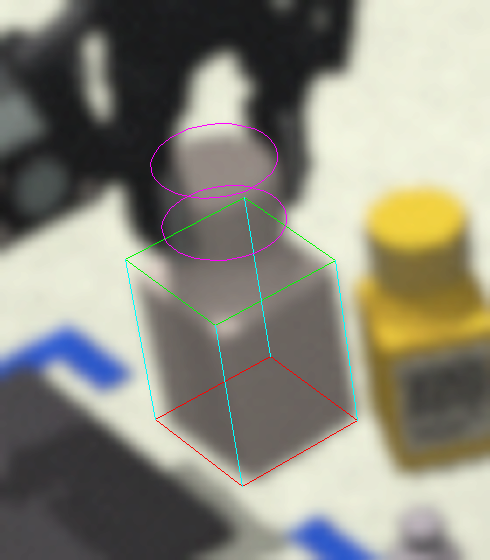

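Run:
```python
from h import *
p=eyes.get_image('scene')
im=cv2.cvtColor(p['image'],cv2.COLOR_RGB2BGR)[128:192,206:256]
c=cv2.convertScaleAbs(cv2.resize(im,None,fx=9,fy=9,interpolation=cv2.INTER_CUBIC),alpha=2.2,beta=-40)
for i in range(0,c.shape[1],45): cv2.line(c,(i,0),(i,4 if i%90 else 10),(0,0,255),1)
cv2.imwrite('pics/z1.png',c)
o=ctrl.get_obs();w=eyes.get_image('wrist');save(w,'w4');print(o['tool_pos'],o['t'])
```

```text
[ 0.52694183 -0.3328316   0.42750055] 17.1333
```

View pics/z1.png

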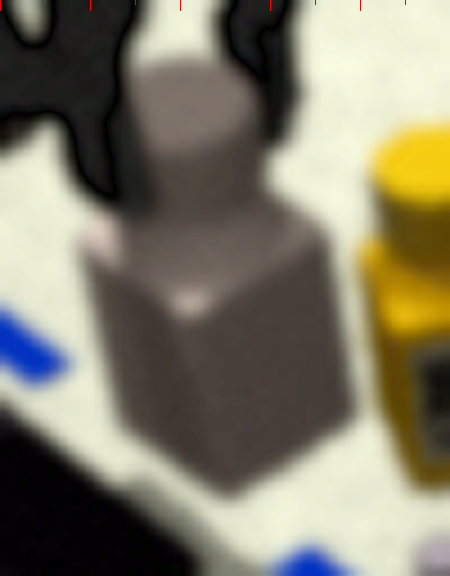

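View pics/w4.png

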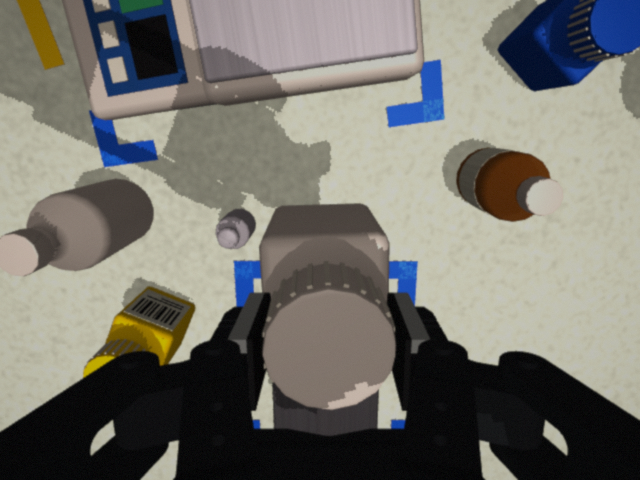

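```bash
cat > fit.py <<'E'
from h import *
from scipy.optimize import least_squares
p=eyes.get_image('scene')
Z=lambda u,v:(206+(u+.5)/9-.5,128+(v+.5)/9-.5)
# yaw~75.5: corners bottle frame -> use labels: front = world max x-ish
obs={'bf':(230,497),'bl':(122,415),'br':(356,412),'tf':(190,298),'tl':(82,245),'tr':(328,235)}
def corners(v,h):
    x,y,z,yaw,tx,ty=v
    M=R.from_rotvec([-ty,tx,0]).as_matrix()@R.from_euler('z',yaw,degrees=True).as_matrix() # axis dir ~ (tx,ty,1)
    return lambda c:np.array([x,y,z])+M@np.array([c[0]*h,c[1]*h,c[2]])
# front corner: screen-lowest
import itertools
def assign(h):
    T=corners([.526,-.335,.167,75.5,0,0],h)
    cs=[(-1,-1),(1,-1),(1,1),(-1,1)];px={c:proj(p,T((*c,0))) for c in cs}
    f=max(cs,key=lambda c:px[c][1]);l=min(cs,key=lambda c:px[c][0]);r=max(cs,key=lambda c:px[c][0])
    return {'f':f,'l':l,'r':r}
for h in (.026,.025,.0245):
    a=assign(h)
    def res(v):
        T=corners(v,h);e=[]
        for k,o in obs.items():
            e+=list(np.array(proj(p,T((*a[k[1]],0 if k[0]=='b' else .072))))-Z(*o))
        return e
    s=least_squares(res,[.526,-.335,.167,75.5,0,0],x_scale=[.01,.01,.01,5,.05,.05])
    J=s.jac;cov=np.linalg.inv(J.T@J)*.25
    print(h,a,'xyz',np.round(s.x[:3],4),'yaw',round(s.x[3],1),'lean',np.round(np.degrees(s.x[4:]),2),'rms',round(np.sqrt(np.mean(s.fun**2)),2),'sd',np.round(np.sqrt(np.diag(cov))*[1e3,1e3,1e3,1,57,57],1))
E
python3 fit.py
```

```text
0.026 {'f': (1, -1), 'l': (-1, -1), 'r': (1, 1)} xyz [ 0.4284 -0.4255  0.0624] yaw 77.4 lean [ 0.3  -1.37] rms 0.53 sd [12.4 12.  13.8  1.4  1.2  1.1]
0.025 {'f': (1, -1), 'l': (-1, -1), 'r': (1, 1)} xyz [ 0.4528 -0.4022  0.0895] yaw 77.5 lean [ 1.54 -0.17] rms 0.58 sd [12.2 11.8 13.6  1.4  1.1  1. ]
0.0245 {'f': (1, -1), 'l': (-1, -1), 'r': (1, 1)} xyz [ 0.4653 -0.3903  0.1034] yaw 77.6 lean [2.19 0.45] rms 0.61 sd [12.1 11.7 13.5  1.3  1.1  1. ]
```

```bash
cat >> fit.py <<'E'
print('depth fixed')
a=assign(.025)
def run(zb):
    def res(v):
        x,y,yaw,tx,ty,h,z0,z1=v
        T=corners([x,y,zb,yaw,tx,ty],h);e=[]
        for k,o in obs.items():
            e+=list(np.array(proj(p,T((*a[k[1]],z0 if k[0]=='b' else z1))))-Z(*o))
        return e+[(h-.0245)/.001,(z0-.001)/.001,(z1-.070)/.001,(tx/.2),(ty/.2)]
    s=least_squares(res,[.526,-.335,75.5,0,0,.0245,.001,.07],x_scale=[.01,.01,5,.05,.05,.001,.001,.001])
    cov=np.linalg.inv(s.jac.T@s.jac)
    print(zb,np.round(s.x[:2],4),'yaw',round(s.x[2],1),'lean',np.round(np.degrees(s.x[3:5]),2),s.x[5:],'rms',np.sqrt(np.mean(s.fun[:12]**2)),np.round(np.sqrt(np.diag(cov))[3:5]*57,1))
for zb in (.160,.167,.174): run(zb)
E
python3 fit.py
```

```text
0.026 {'f': (1, -1), 'l': (-1, -1), 'r': (1, 1)} xyz [ 0.4284 -0.4255  0.0624] yaw 77.4 lean [ 0.3  -1.37] rms 0.53 sd [12.4 12.  13.8  1.4  1.2  1.1]
0.025 {'f': (1, -1), 'l': (-1, -1), 'r': (1, 1)} xyz [ 0.4528 -0.4022  0.0895] yaw 77.5 lean [ 1.54 -0.17] rms 0.58 sd [12.2 11.8 13.6  1.4  1.1  1. ]
0.0245 {'f': (1, -1), 'l': (-1, -1), 'r': (1, 1)} xyz [ 0.4653 -0.3903  0.1034] yaw 77.6 lean [2.19 0.45] rms 0.61 sd [12.1 11.7 13.5  1.3  1.1  1. ]
depth fixed
0.16 [ 0.5172 -0.3402] yaw 77.4 lean [2.4  0.52] [0.02380463 0.00126235 0.06969496] rms 0.6500478575361941 [2.1 2. ]
0.167 [ 0.5235 -0.3341] yaw 77.4 lean [2.69 0.77] [0.02366818 0.00128088 0.06967059] rms 0.6746934032591757 [2.1 2. ]
0.174 [ 0.5298 -0.3281] yaw 77.4 lean [2.97 1.03] [0.02352963 0.00129871 0.06964688] rms 0.7007113083058235 [2. 2.]
```

Run:
```python
import cv2
for n in ('w3','w4'):
    a=cv2.imread(f'pics/{n}.png')[195:425,240:415];cv2.imwrite(f'pics/z{n}.png',cv2.convertScaleAbs(cv2.resize(a,None,fx=3,fy=3,interpolation=cv2.INTER_CUBIC),alpha=1.5))
a=cv2.imread('pics/zw3.png')[:,:395];b=cv2.imread('pics/zw4.png')[:,:395]
import numpy as np
a=cv2.imread('pics/zw4.png');cv2.imwrite('pics/zz.png',a[:590])
```

```text
(no output)
```

View pics/zz.png

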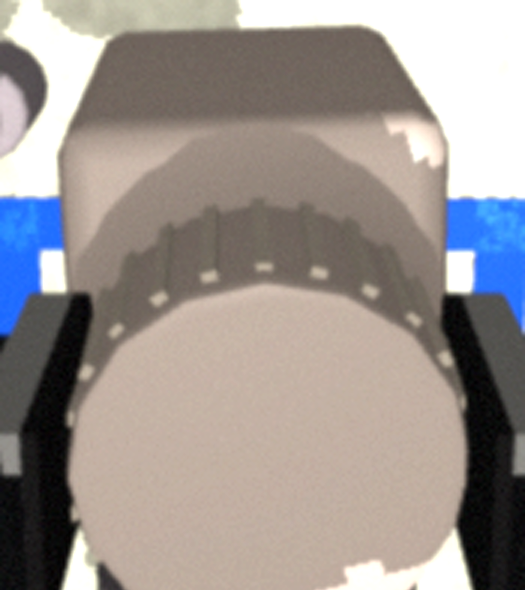

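```bash
cat > chk2.py <<'E'
from h import *
M=R.from_euler('z',-16.8,degrees=True).as_matrix()@np.load('M0.npy')
print('M0 tilt',M[:,2]);go([.526,-.331,.430],0,1,M)
E
python3 chk2.py
```

```text
M0 tilt [ 0.00946407 -0.00897982 -0.99991489]
t 17.28 pos [ 0.5269 -0.3328  0.4275] yaw 75.51 tilt [ 0.0047 -0.0049 -1.    ] F [ 0.2  0.1 -1.4] q [-0.68  0.03  1.59 -0.    1.51 -0.43] open 0.0405
-0.006 -0.003 0.023 1.5 -1.4 -2.5
```

```bash
python3 -m crank '[[-0.006,-0.003,0.023,1.5,-1.4,-2.5,1],[0,0,0,0,0,0,1],[0,0,0,0,0,0,1],[0,0,0,0,0,0,1]]'; python3 chk2.py; python3 chk.py 10
```

```text
t: 17.62
tool_pos: [0.5258, -0.3308, 0.4304]
tool_rot: [2.497, 1.883, 0.004]
contact_force: [0.6, 0.3, -1.8]
opening: 0.041
M0 tilt [ 0.00946407 -0.00897982 -0.99991489]
t 17.62 pos [ 0.5258 -0.3308  0.4304] yaw 74.04 tilt [ 0.0104 -0.0099 -0.9999] F [ 0.6  0.3 -1.8] q [-0.68  0.03  1.6  -0.    1.5  -0.4 ] open 0.041
0.001 0.001 -0.002 -0.1 0.2 0.4
t 17.62 pos [ 0.5258 -0.3308  0.4304] yaw 74.04 tilt [ 0.0104 -0.0099 -0.9999] F [ 0.6  0.3 -1.8] q [-0.68  0.03  1.6  -0.    1.5  -0.4 ] open 0.041
0.001 0.001 -0.025 -2.6 2.5 -0.5
s cap [[0.5276, -0.3322, 0.2695]]
s label [[0.5181, -0.3602, 0.2032]]
s sample_bottle [[0.5199, -0.3304, 0.1713]]
s reader [[0.4848, -0.5029, -0.0005]]
s reader_lens [[0.4978, -0.4547, 0.202]]
s reading_point []
t cap []
t label []
t sample_bottle [[0.5235, -0.3361, 0.1705]]
t reader [[0.4802, -0.5038, 0.0012]]
t reader_lens [[0.494, -0.4569, 0.2015]]
t reading_point []
s cap [[0.5276, -0.3357, 0.2694]]
s label [[0.5179, -0.3636, 0.204]]
s sample_bottle [[0.525, -0.3325, 0.1671]]
s reader [[0.4857, -0.5024, 0.0001]]
s reader_lens [[0.4953, -0.4539, 0.2038]]
s reading_point []
t cap []
t label []
t sample_bottle [[0.5215, -0.3316, 0.1693]]
t reader [[0.4844, -0.5048, 0.0001]]
t reader_lens [[0.4925, -0.4539, 0.2036]]
t reading_point []
```

```bash
python3 -m crank '[[0,0,0,1.5,1.2,0,1],[0,0,0,0,0,0,1],[0,0,0,0,0,0,1]]'
python3 - <<'E'
from ov import *
draw('scene','o2',(200,120,260,195),.5268,-.3335,75.5,.1675,s=8)
o=ctrl.get_obs();print(o['tool_pos'],R.from_rotvec(o['tool_rot']).as_matrix()[:,2],o['t'])
w=eyes.get_image('wrist');save(w,'w5')
E
```

```text
t: 19.27
tool_pos: [0.5275, -0.3296, 0.4302]
tool_rot: [2.497, 1.883, 0.004]
contact_force: [-0.3, -1.0, -0.7]
opening: 0.0408
[ 0.52755817 -0.32963893  0.43021702] [ 0.01024286 -0.00962436 -0.99990122] 19.3167
```

View pics/o2.png

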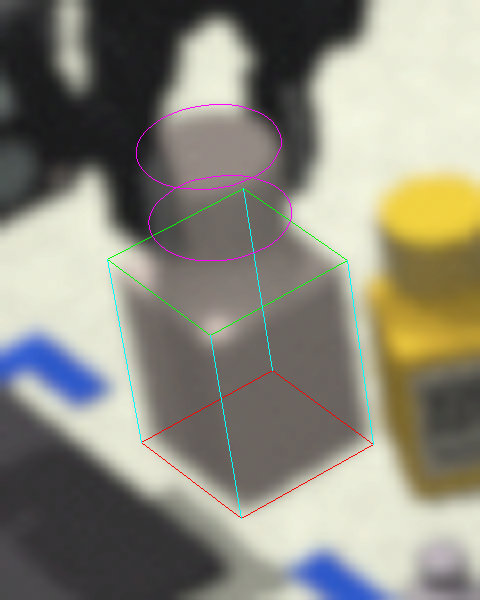

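View pics/w5.png

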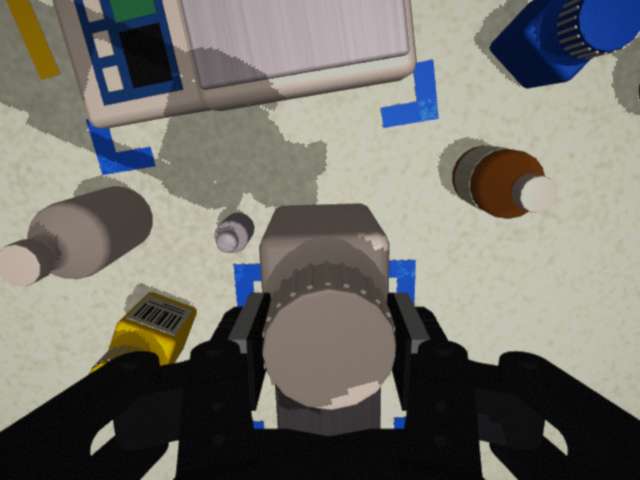

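Run:
```python
from h import *
p=eyes.get_image('top');s=5;x0,y0=120,175
im=cv2.cvtColor(p['image'],cv2.COLOR_RGB2BGR)[y0:310,x0:240]
c=cv2.convertScaleAbs(cv2.resize(im,None,fx=s,fy=s,interpolation=cv2.INTER_CUBIC),alpha=1.4)
cab=np.array([.5925,.4290]);hin=np.array([.649,.2455]);d=hin-cab
yaw=np.arctan2(d[1],d[0])-np.arctan2(-135,-133);print(np.degrees(yaw))
px=lambda X:tuple(int((a-b+.5)*s-.5) for a,b in zip(proj(p,X),(x0,y0)))
Rz=lambda a:np.array([[np.cos(a),-np.sin(a)],[np.sin(a),np.cos(a)]])
for a,col in [(0,(0,255,0)),(.05,(0,0,255))]:
    for z in (.245,.035):
        q=[px((*(hin+Rz(yaw+a)@np.array(v)),z)) for v in [(-.007,0),(-.007,.27),(.007,.27),(.007,0)]]
        cv2.polylines(c,[np.array(q)],True,col,1)
q=[px((*(cab+Rz(yaw)@np.array(v)),.25)) for v in [(-.125,-.14),(-.125,.14)]];cv2.line(c,q[0],q[1],(255,0,255),1)
cv2.imwrite('pics/door.png',c)
```

```text
61.686126360517456
```

View pics/door.png

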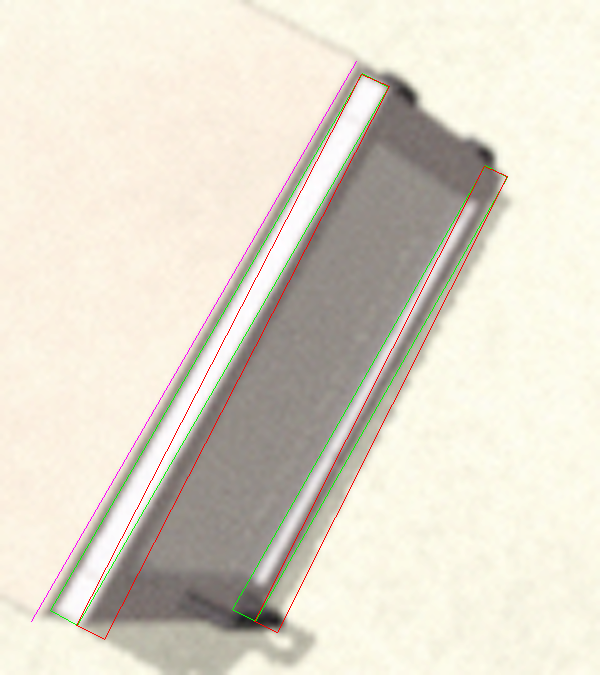

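The door's top edge lies on the green (0 rad) overlay, at (365,75) to (55,610), and clear of the red 0.05 rad one, so it is shut. I'm handing the job in.

Run:
```python
from h import *
o=ctrl.get_obs();print(o['t'],o['tool_pos'],np.abs(o['dq']).max(),o['opening'])
print(ctrl.finish_job())
```

```text
19.4167 [ 0.52750917 -0.32965605  0.43018853] 0.0015838440319502478 0.04081137264144918
the job is handed in; nothing more can be done
None
```

I pushed the cabinet door shut, picked the sample bottle off the pan by its cap, and handed in at 19.4 s with the bottle held in front of the reader.

- **Door:** The last push built up to about 41 N on the fingers, against the 4–6 N the catch needs. In the top view the leaf lies on the 0 rad overlay and clear of the 0.05 rad one.
- **Label position:** My last full check put the label about 3 mm from the reading point in x and in y, and about 1 mm in height. I then moved 1–2 mm to correct it. After that move I checked only with a scene overlay and a wrist picture, and did not locate the label again.
- **Facing the lens:** The turn should be right to about 1–2°. I turned the bottle about 1.3° further because the wrist and scene views agreed it was slightly off.
- **Upright:** The checks disagreed. The bottle's outline and the wrist camera show it within about 1°. The network's cap and base points, and a fit to the bottle's corners, suggested about 3° of lean, with about 2° of uncertainty. I kept the tilt the arm had when it gripped the bottle standing on the pan.
- **Grip and other things:** The arm was still at the end, with the grip steady at 41 mm. In the pictures the other things on the bench had not moved.

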